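# Load the vibrating table and pull its knob on

### The job

Lift the steel parts pan by its bow handle and set it down gently, level and with its three standoffs still in it, flat on the deck of the vibrating table inside the low rim. Once the pan is down and let go, switch the table on: pull the round knob on its control box straight out until it snaps over, and leave it standing out. Leave the other things on the bench where they are.

Things in the scene. Friction and masses are not known exactly. Their poses are not given: they have to be found in the camera images.
- pan: open sheet-steel parts pan with a fixed dark bow handle over it. Pan 96 mm long (its x) by 70 mm wide (its y), walls 26 mm high and 3 mm thick, floor 3 mm; the handle brackets make it 108 mm long over all. 0.25 kg nominal. Origin: centre of its underside; z up.
- handle (a point): middle of the pan's handle bar: a round bar of 10 mm diameter, straight for 68 mm along the pan's x, its axis 88 mm above the pan's underside. Axes as the pan's.
- standoff_1: brass-coloured hexagonal standoff, 10 x 11 x 22 mm, 12 g, loose in the pan, standing on end at first; it may fall over there. Origin: centre of one end face.
- standoff_2: as standoff_1
- standoff_3: as standoff_1
- vib_table: grey bench vibrating table, fixed, 150 mm deep (x) by 230 mm wide (y). Its front (-x) faces roughly to the robot. Left half (+y): low base with the deck. Right half: control box, 94 mm high, front face at x = -10 mm, from y = -115 to -17 mm. Origin on the bench under the middle; x points to its back, y to its left, z up.
- deck (a point): centre of the deck's upper face, 46 mm above the bench. The flat of the deck is 140 mm (x) by 120 mm (y) inside a rim 3 mm thick and 8 mm high. The pan fits in any yaw near the table's, either way round. Axes as vib_table's.
- knob_back (a point): on the knob's axis, at the rear face of its head; moves with it. Knob: black mushroom head, diameter 44, 13 mm thick, on a level steel stem of diameter 9, 66 mm above the bench. When in, 34 mm lie free between box front and head (29 mm at the stem, which has a bush of diameter 18): fingers fit in from above, beside or over the stem. Axes as vib_table's; it pulls out to -x.
- pull_knob (a joint): travel of the knob in m: 0 = in (off), 0.016 = fully out (on). Over-centre spring: it takes about 8 N to start it, the force falls to nothing at 0.008, and beyond that it snaps out by itself to 0.016 and stays; pushed back past 0.008 it snaps in again. It does not turn.
- tray_nuts: bystander: black open tray of nuts, 64 x 90 x 24 mm, without a handle; origin under its centre
- solder_spool: bystander: spool of solder wire standing on its flange, 74 x 62 x 76 mm; origin under its centre
- tip_cleaner: bystander: round black cup with brass wool, 64 mm wide, 37 mm high; origin under its centre
Not all that is in view belongs to the job. Several things have the shape of the pan; the one meant has the colours described above.

How it is judged (in metres and radians):
On the way, in this order (a step that is already met when the one before it is completed fails the run):
1. the pan rests flat on the deck inside the rim and has been let go (x of pan in the frame of deck between -0.038 and 0.038 m and y of pan in the frame of deck between -0.032 and 0.032 m and z of pan in the frame of deck between -0.004 and 0.004 m and angle between pan's own z axis and vertical below 0.06 rad and contact force between the fingers and pan below 0.2 N and linear speed of pan below 0.02 m/s), for 0.2 s.
2. the knob has been pulled out and snapped over (value of joint pull_knob above 0.013 m), for 0.2 s.
At the end, for the whole second after the job is handed in: The pan rests on the deck: its underside within 4 mm of the deck's face, tilted less than 0.06 rad, its centre within 38 mm (deck x) and 32 mm (deck y) of the deck's centre, and at rest; all three standoffs lie within its walls; the knob stands out at more than 13 mm of its 16 mm and is still (x of pan in the frame of deck between -0.038 and 0.038 m and y of pan in the frame of deck between -0.032 and 0.032 m and z of pan in the frame of deck between -0.004 and 0.004 m and angle between pan's own z axis and vertical below 0.06 rad and x of standoff_1 in the frame of pan between -0.048 and 0.048 m and y of standoff_1 in the frame of pan between -0.035 and 0.035 m and z of standoff_1 in the frame of pan between -0.03 and 0.03 m and x of standoff_2 in the frame of pan between -0.048 and 0.048 m and y of standoff_2 in the frame of pan between -0.035 and 0.035 m and z of standoff_2 in the frame of pan between -0.03 and 0.03 m and x of standoff_3 in the frame of pan between -0.048 and 0.048 m and y of standoff_3 in the frame of pan between -0.035 and 0.035 m and z of standoff_3 in the frame of pan between -0.03 and 0.03 m and linear speed of pan below 0.02 m/s and value of joint pull_knob above 0.013 m and velocity of joint pull_knob between -0.01 and 0.01 m/s); the robot touches nothing.
It fails at once if the pan tipped more than 0.5 rad (angle between pan's own z axis and vertical above 0.5 rad).
It fails at once if the pan dropped or thrown (faster than 0.6 m/s while no finger holds it) (linear speed of pan above 0.6 m/s and contact force between the fingers and pan below 0.1 N).
It fails at once if a bystander (nut tray, solder spool, tip cleaner) moved more than 30 mm (distance of any of tray_nuts, solder_spool, tip_cleaner from where it was at the start of the episode above 0.03 m).
It also fails if it takes over 53 s, if anything falls off the work surface, if the arm or the gripper's body presses on something with over 40 N, if the wrist force passes 120 N, or if a joint passes its speed limit or range.

### The arm

A 6-joint arm with a two-finger parallel gripper is mounted at the origin on the work surface; the furniture and walls round the work are solid. World frame = base frame: x ahead of the robot, y to its left, z up, the work surface at z = 0. Lengths are in mm, angles in rad, forces in N, time in s.
With the tool pointing down it reaches from about 350 to 975 mm from the base axis. Payload 7.1 kg.
Tool frame: the origin (TCP) lies on the front face of the gripper's body, between the roots of the fingers; the fingertips stand 80 mm ahead of it and the grasp point (between the pads) lies 61 mm ahead of it (env.tips_ahead is the distance from the TCP to the fingertips, in mm); z points along the fingers, y is the line along which they close (so a half turn about z gives the same grasp; the last joint's range is limited). The gripper opens to 88 mm and grips with 3 to 60 N. Pads are 20 mm wide; open, the fingers measure 115 mm over their backs; the gripper's body (75 mm by 178 mm) begins 61 mm behind the grasp point.
Start: joints at [-1.237, 0.423, 1.63, -0, 1.089, -0.019], TCP at [215.971, -586.483, 302.675] pointing down, gripper open.
Joint ranges: [-3, 3], [-0.9, 2.11], [0.09, 2.58], [-1.31, 4.45], [0.11, 2.69], [-2.54, 2.54]. Speed limits (rad/s): [2.39, 2.39, 3.01, 3.14, 3.14, 3.14].

### API

Orientations are given as a unit quaternion [x, y, z, w].
In Python, from station import env, set_gripper, viewer, workorder gives the robot as it stands. Calls block until the motion is done:
- env.reach(position, orientation): joint-space move of the TCP to a pose.
- env.move_l(position, rot=None, rate=150, f_stop=None): straight line of the TCP; rot=None keeps the orientation; rate is the mean speed in mm/s. With f_stop (N) it stops when the force on the tool has changed by that much, and returns True; else False.
- env.move_joints(angles): joint-space move.
- set_gripper(opening): finger opening in mm; the grip force is fixed at half the most; returns when the fingers have stopped.
- env.hold(seconds).
- env.ik(position, orientation): joint angles nearest the present ones, or None.
- env.read_state(): the state.
- viewer.camera(name): name is "scene" or "top" or "wrist"; returns the picture (384x512x3 uint8, blue, green, red); there is no depth.
- viewer.camera_params(name): a dict with "fx", "fy", "cx", "cy" (pixels), "dist" ([k1, k2, p1, p2, k3] as OpenCV has them; the pictures are not rectified), "pose" (4x4, takes a point from camera to world coordinates); the wrist camera has in their place "tool_from_camera" (4x4, takes a point from camera to tool coordinates, whose origin is the TCP and whose axes are the flange's). Camera axes: x right, y up, looking along -z (the intrinsics and any distortion apply to the point x, -y, -z); pixel columns grow to the right and rows downward; lengths in mm; the calibration is good to about 2 mm. A picture is of the moment at which its call begins: read the wrist's pose just before it. camera_params takes no time and is no camera call.
A pose or a line that the arm cannot do raises env.IKError and nothing moves.
- workorder.sign_off(): hands the job in; it is judged then, once.
The state is a dict: "time_s": time; "qpos": joint angles; "dq": joint speeds; "tau": joint torques, N m; "tool_pos": TCP position; "orientation": TCP orientation; "force": force on the tool from outside, world axes, zero at the start; "wrist_torque": the same for the moment, N m; "width": finger opening in mm; "grip_force": force on a finger pad.
Only numpy, scipy, OpenCV 4.12 (cv2) and the standard library are available. Lean on these libraries where they do the work, as an engineer would, in place of code of your own. Each camera call takes 0.05 s, during which the arm holds its last target. There are 200 camera calls.

## Working session

There is one attempt and no reset: what is moved stays moved. The work goes in short steps, each a Python script; the robot and the scene stay as the last script left them, time stands still between calls to the robot, and variables do not carry over. Pictures are saved under pics/ and viewed, at most 10 in all, crops included, and the job is handed in when it is done.

```bash
mkdir -p pics; ls
python3 - <<'E'
from station import env, set_gripper, viewer, workorder
import cv2,numpy as np
for n in ("scene","top"):
    cv2.imwrite(f"pics/{n}0.png",viewer.camera(n))
    p=viewer.camera_params(n);print(n,{k:(np.round(v,4).tolist()) for k,v in p.items()})
print({k:np.round(v,4).tolist() for k,v in viewer.camera_params("wrist").items()})
a=[cv2.imread(f"pics/{n}0.png") for n in ("scene","top")]
print(env.read_state())
E
```

```text
pics
scene {'fx': 387.6745, 'fy': 387.6745, 'cx': 258.5736, 'cy': 183.9879, 'dist': [0.0459, 0.0, 0.0, 0.0, 0.0], 'pose': [[-0.9893, -0.102, 0.1038, 550.8363], [0.1455, -0.7188, 0.6798, 712.5733], [0.0053, 0.6877, 0.726, 915.4125], [0.0, 0.0, 0.0, 1.0]]}
top {'fx': 363.229, 'fy': 363.229, 'cx': 259.3501, 'cy': 185.1705, 'dist': [-0.0582, 0.0, 0.0, 0.0, 0.0], 'pose': [[0.0245, 0.9871, -0.1582, 208.0695], [-0.9997, 0.0246, -0.0018, -20.7739], [0.0021, 0.1582, 0.9874, 1390.7623], [0.0, 0.0, 0.0, 1.0]]}
{'fx': 336.0333, 'fy': 336.0333, 'cx': 261.7182, 'cy': 197.1717, 'dist': [0.0144, 0.0, 0.0, 0.0, 0.0], 'tool_from_camera': [[0.0007, 0.9655, 0.2604, 70.3114], [1.0, -0.0009, 0.0008, 0.9828], [0.001, 0.2604, -0.9655, -81.5058], [0.0, 0.0, 0.0, 1.0]]}
{'time_s': 0.1, 'qpos': array([-1.23701279e+00,  4.23776370e-01,  1.63062542e+00,  4.10066941e-05,
        1.08860256e+00, -1.90112100e-02]), 'dq': array([ 0.00012554,  0.00040894, -0.00428377, -0.000179  ,  0.00030054,
       -0.0010037 ]), 'tau': array([ 7.20069929e-04, -5.45612276e+01, -2.74324930e+01,  6.45223469e-02,
        1.87923666e-02, -3.69001282e-05]), 'tool_pos': array([ 215.84460272, -586.11699622,  301.96723924]), 'orientation': array([ 9.84483709e-01,  1.75474579e-01, -9.26985574e-05, -6.99972063e-04]), 'force': array([ 0.72151266, -0.66679552,  0.05519408]), 'wrist_torque': array([0.01367223, 0.02643365, 0.00205047]), 'grip_force': 0.0, 'width': 87.77372782917315}
```

View pics/scene0.png

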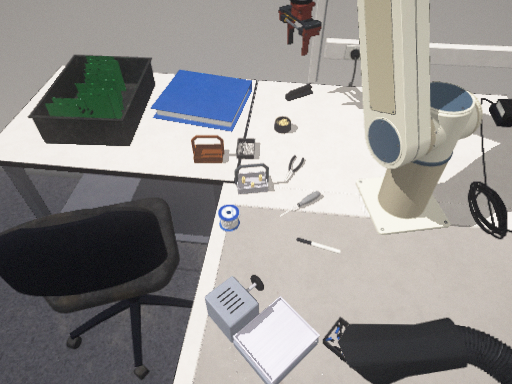

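View pics/top0.png

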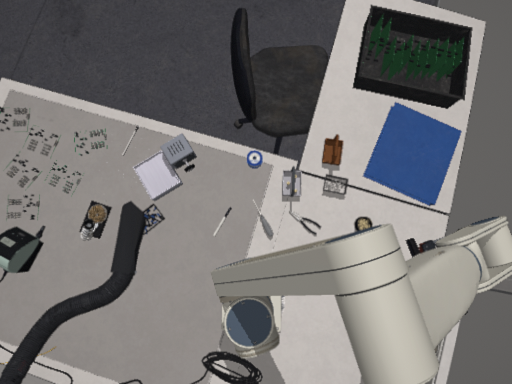

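The scene shows three candidates:
- A grey pan with a dark bow at scene (253,180) / top (291,184).
- A brown pan with a bow at scene (208,150) / top (332,150).
- A black nut tray without a handle at scene (246,148) / top (335,185).

I choose the grey one. The table is at scene (262,325), with its knob at (257,283). Next is a close crop to check the choice.

Run:
```python
import cv2,numpy as np
s=cv2.imread("pics/scene0.png");t=cv2.imread("pics/top0.png")
f=lambda i,x,y,w,h,k:cv2.resize(i[y:y+h,x:x+w],None,fx=k,fy=k,interpolation=cv2.INTER_CUBIC)
a=f(s,190,130,100,75,4);b=f(t,270,130,100,75,4);c=f(s,200,265,133,100,3);d=f(t,125,125,100,75,4)
c=c[:300,:399];c=cv2.copyMakeBorder(c,0,0,0,1,0)
cv2.imwrite("pics/crop1.png",np.vstack([np.hstack([a,b]),np.hstack([c,d])]))
```

```text
(no output)
```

View pics/crop1.png

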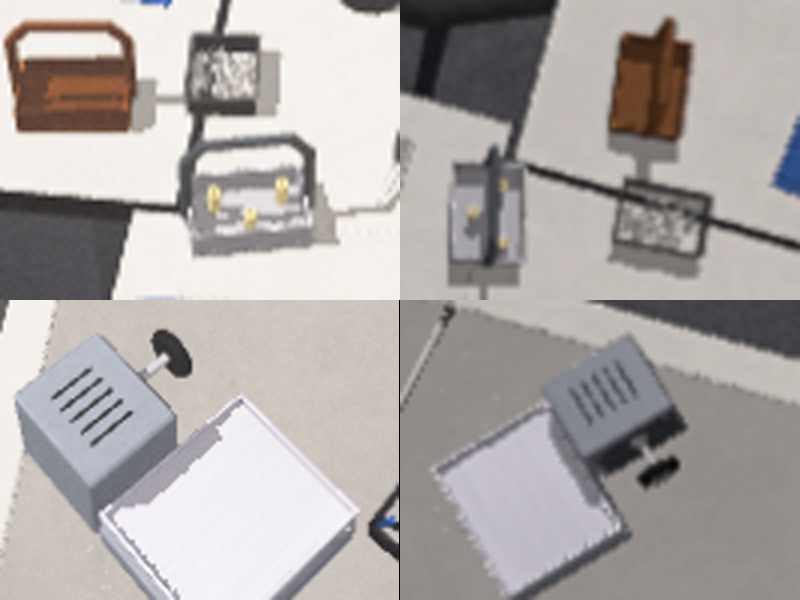

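The crop confirms it: a grey pan with a dark bow and three brass standoffs, while the brown pan is empty. Next I fit the pan and table poses from corner pixels.

```bash
cat > h.py <<'E'
from station import env, set_gripper, viewer, workorder
import cv2,numpy as np
from scipy.optimize import least_squares
from scipy.spatial.transform import Rotation as R
def cam(n,st=None):
    p=viewer.camera_params(n)
    K=np.array([[p['fx'],0,p['cx']],[0,p['fy'],p['cy']],[0,0,1.]])
    if n=="wrist":
        T=np.eye(4);T[:3,:3]=R.from_quat(st['orientation']).as_matrix();T[:3,3]=st['tool_pos'];P=T@p['tool_from_camera']
    else: P=np.array(p['pose'])
    return K,np.array(p['dist'],float),P
def proj(c,X):
    K,d,P=c
    Y=(np.atleast_2d(X)-P[:3,3])@P[:3,:3]*[1,-1,-1]
    return cv2.projectPoints(Y.reshape(-1,1,3),np.zeros(3),np.zeros(3),K,d)[0].reshape(-1,2)
def place(q,L):
    c,s=np.cos(q[2]),np.sin(q[2]);L=np.atleast_2d(np.array(L,float))
    return np.c_[q[0]+c*L[:,0]-s*L[:,1],q[1]+s*L[:,0]+c*L[:,1],L[:,2]]
def fit(obs,q0):
    "obs: list of (cam, local pts, pixels); q=[x,y,yaw]"
    f=lambda q:np.concatenate([(proj(c,place(q,L))-px).ravel() for c,L,px in obs])
    r=least_squares(f,q0,x_scale=[50,50,.3],loss='soft_l1')
    print("pose",np.round(r.x,3));print("res",np.round(f(r.x).reshape(-1,2),1).tolist());return r.x
def down(yaw):
    "tool down, tool y (closing line) at angle yaw from world y"
    return (R.from_euler('z',yaw)*R.from_quat([1,0,0,0])).as_quat()
E
python3 - <<'E'
from h import *
s,t=cam("scene"),cam("top")
S=lambda a:np.array(a)/4+[190,130]; T=lambda a:(np.array(a)-[400,0])/4+[270,130]
h=[[34,0,88],[-34,0,88]]
# pan: +x toward image up in top
fit([(t,h,T([[492,155],[490,258]])),(s,h,S([[200,147],[298,140]])),
 (t,[[48,35,26],[48,-35,26],[-48,-35,26],[-48,35,26]],T([[455,165],[524,163],[524,263],[451,263]])),
 (s,[[48,35,0],[-48,35,0]],S([[196,255],[315,240]]))],[450,-110,0])
S=lambda a:(np.array(a)-[0,300])/3+[200,265]; T=lambda a:(np.array(a)-[400,300])/4+[125,125]
b=[[-10,-115,94],[-10,-17,94],[75,-17,94],[75,-115,94]]
fit([(s,b,S([[98,337],[177,403],[93,465],[17,398]])),(t,[b[3],b[2]],T([[628,335],[543,380]])),
 (s,[[-73,-11,54],[-73,115,54]],S([[240,398],[358,513]])),(t,[[73,115,54],[-73,115,54],[-73,-11,54]],T([[434,468],[508,598],[630,535]])),
 (s,[[-57,-66,66]],S([[172,354]])),(t,[[-57,-66,66]],T([[659,472]]))],[500,300,.5])
E
```

```text
pose [ 4.38538e+02 -1.42412e+02 -5.00000e-03]
res [[0.7, 2.2], [0.9, -5.2], [1.9, -0.2], [-0.7, -0.6], [-0.7, -1.0], [0.3, 0.1], [0.0, -0.1], [-0.2, -0.6], [0.4, 0.8], [0.6, 1.5]]
pose [483.736 327.605   0.59 ]
res [[-0.8, -3.6], [0.5, 3.1], [-0.8, 7.5], [-2.6, -1.7], [0.0, -2.1], [-1.5, 0.4], [0.5, -2.2], [0.9, -1.2], [-1.2, -0.1], [-0.7, -0.2], [-2.2, -2.4], [2.8, -1.4], [0.4, 1.5]]
```

Run:
```python
from h import *
s,t=cam("scene"),cam("top")
# hose nozzle triangulation: corner pixels (top / scene)
for a,b in (((143,207),(338,350)),((122,206),(352,322)),((100,300),(455,345))):
    r=least_squares(lambda X:np.r_[(proj(t,X)-a).ravel(),(proj(s,X)-b).ravel()],[450,400,100],x_scale=100);print("hose",r.x.round(),r.fun.round(1))
env.reach([400,-142,330],down(0)); st=env.read_state()
im=viewer.camera("wrist");cv2.imwrite("pics/w1.png",im);np.save("w1.npy",np.r_[st['tool_pos'],st['orientation']])
env.reach([440,340,420],down(.59)); st=env.read_state()
im2=viewer.camera("wrist");cv2.imwrite("pics/w2.png",im2);np.save("w2.npy",np.r_[st['tool_pos'],st['orientation']])
print(st['time_s'],st['qpos'])
```

```text
hose [328. 416.  44.] [-0.4  0.7 -0.4 -0.1]
hose [326. 427. 208.] [ 1.5 -2.6  1.6  0.3]
hose [ 75. 466. 105.] [ 18.2 -22.3  14.9   1.8]
3.7 [ 6.34977214e-01  2.03867389e-01  1.66033319e+00 -2.86112798e-04
  1.27790007e+00  1.61713746e+00]
```

View pics/w1.png

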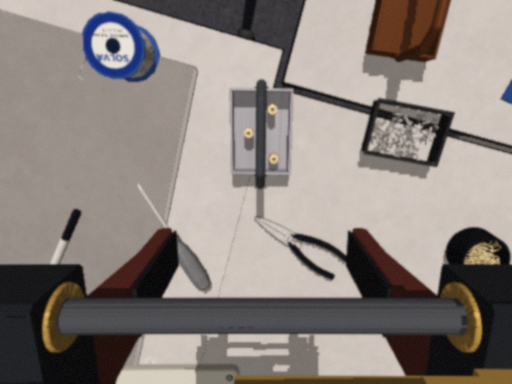

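View pics/w2.png

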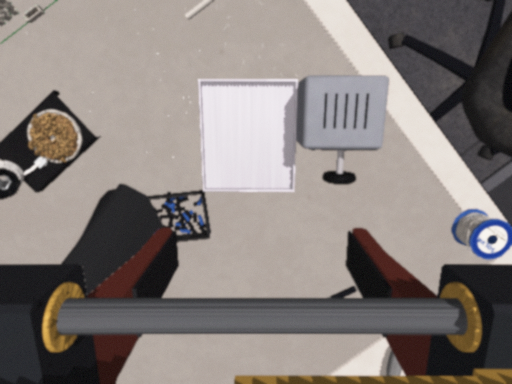

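w1 shows the pan rim at about (232,89)-(292,174), with the bar along column 261. w2 shows the deck rim at (199,80)-(297,191), the box top at (300,76)-(388,149) and the knob head at (339,178). The hose nozzle is at (110,225), clear of the deck. I'll refine both poses from these.

Run:
```python
from h import *
def wc(f): a=np.load(f);return cam("wrist",dict(tool_pos=a[:3],orientation=a[3:]))
w1,w2=wc("w1.npy"),wc("w2.npy")
p=fit([(w1,[[48,35,26],[48,-35,26],[-48,-35,26],[-48,35,26]],np.array([[232,89],[292,89],[290.5,175],[232.5,174]])),
  (w1,[[34,0,88],[-34,0,88]],np.array([[261.5,86],[260.5,180]]))],[438,-142,0])
t=fit([(w2,[[73,115,54],[73,-11,54],[-73,-11,54],[-73,115,54]],np.array([[199.5,80],[297,80],[295,191],[204,191]])),
  (w2,[[75,-115,94],[-10,-115,94]],np.array([[388,76],[383,149]]))],[484,327,.59])
im=cv2.imread("pics/w2.png")
m=(im[160:190,315:365].max(2)<45).astype(np.uint8);n,l,s,c=cv2.connectedComponentsWithStats(m);i=1+s[1:,4].argmax();print("knob px",c[i]+[315,160],s[i])
px=c[i]+[315,160]
k=least_squares(lambda v:(proj(w2,place(t,[[v[0],v[1],72]]))-px).ravel(),[-50,-66]);print("knob approx local",k.x)
print("deck",place(t,[[0,52,46]]),"knob in-head mid",place(t,[[-50.5,-66,66]]))
np.save("poses.npy",np.r_[p,t])
```

```text
pose [ 4.41312e+02 -1.42621e+02 -8.00000e-03]
res [[-2.4, -0.7], [1.7, -0.2], [0.5, 0.2], [-1.5, 0.8], [-0.0, 15.0], [0.4, -6.6]]
pose [483.87  327.088   0.591]
res [[-2.5, -0.3], [0.2, -0.4], [-0.6, 1.2], [-1.4, 1.3], [4.2, -1.4], [2.0, 0.6]]
knob px [338.79245283 177.36981132] [  9  12  31  11 265]
knob approx local [-48.64984026 -66.53474059]
deck [[454.89820459 370.26945054  46.        ]] knob in-head mid [[478.70612505 244.1447784   66.        ]]
```

Run:
```python
from h import *
P=np.load("poses.npy");p,t=P[:3],P[3:]
S=lambda m:(lambda s:print(m,round(s['time_s'],1),s['tool_pos'].round(1),s['force'].round(2),round(s['width'],1),round(s['grip_force'],1)))(env.read_state())
env.reach([p[0],p[1],300],down(p[2])); env.move_l([p[0],p[1],170],rate=150)
S("above");hit=env.move_l([p[0],p[1],149],rate=60,f_stop=8);S(f"at {hit}")
set_gripper(4);S("grip")
env.move_l([p[0],p[1],165],rate=40);S("lift");env.move_l([p[0],p[1],300],rate=120);S("up")
st=env.read_state();np.save("w3.npy",np.r_[st['tool_pos'],st['orientation']])
cv2.imwrite("pics/w3.png",np.hstack([viewer.camera("wrist")[:,:400],viewer.camera("scene")[80:280,100:330].repeat(1,0) if 0 else cv2.resize(viewer.camera("scene")[60:252,150:350],(400,384))]))
```

```text
above 6.6 [ 441.8 -142.6  170.5] [-0.1   0.83  0.23] 87.6 0.0
at False 7.1 [ 441.1 -142.6  148.6] [-0.09  0.36 -0.1 ] 87.7 0.0
grip 8.3 [ 441.2 -142.5  149. ] [ 0.18  1.   -0.07] 9.1 30.0
lift 8.8 [ 441.4 -142.7  165.2] [-0.75  0.05 -3.72] 9.0 30.0
up 10.1 [ 440.9 -142.5  299.3] [ 0.32  0.19 -3.5 ] 8.9 30.0
```

View pics/w3.png

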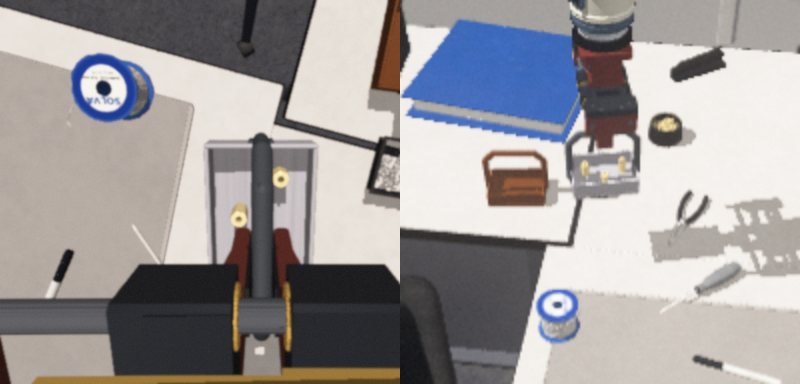

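The pan is held level with its standoffs still standing at (239,215) and (280,178), and the third seen in the scene view. I carry it over and lower it.

Run:
```python
from h import *
P=np.load("poses.npy");t=P[3:];d=place(t,[[0,52,46]])[0]
S=lambda m:(lambda s:print(m,round(s['time_s'],1),s['tool_pos'].round(1),s['force'].round(2),round(s['width'],1),round(s['grip_force'],1)))(env.read_state())
env.move_l([d[0],d[1],300],down(t[2]),rate=170);S("over")
env.move_l([d[0],d[1],208],rate=80);env.hold(.3);S("low")
hit=env.move_l([d[0],d[1],191],rate=12,f_stop=2);S(f"down {hit}")
z=env.read_state()['tool_pos'][2]
st=env.read_state();np.save("w4.npy",np.r_[st['tool_pos'],st['orientation']])
cv2.imwrite("pics/w4.png",np.hstack([viewer.camera("wrist")[:,:400],cv2.resize(viewer.camera("scene")[240:384,190:340],(400,384))]))
```

```text
over 13.4 [454.9 369.9 300. ] [ 0.01  0.58 -0.97] 9.2 30.0
low 15.0 [455.  370.3 208.3] [ 0.07 -0.42 -3.14] 9.3 30.0
down True 16.0 [454.6 370.4 194.8] [-1.28  1.79  4.68] 9.4 30.0
```

View pics/w4.png

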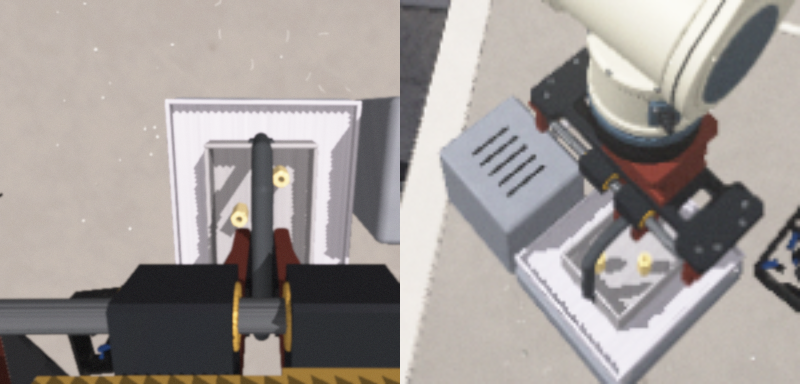

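Contact came at the expected height, and the pan sits inside the rim. I release it and go to hover over the knob.

Run:
```python
from h import *
P=np.load("poses.npy");t=P[3:];d=place(t,[[0,52,46]])[0]
S=lambda m:(lambda s:print(m,round(s['time_s'],1),s['tool_pos'].round(1),s['force'].round(2),round(s['width'],1),round(s['grip_force'],1)))(env.read_state())
set_gripper(40);S("rel");env.hold(.3)
env.move_l([d[0],d[1],270],rate=100)
k=place(t,[[-60,-66,0]])[0];env.move_l([k[0],k[1],270],rate=150);set_gripper(24);S("hover")
st=env.read_state();np.save("w5.npy",np.r_[st['tool_pos'],st['orientation']])
im=viewer.camera("wrist");c=cam("wrist",st)
for q,col in (([-44,-66,66],(0,0,255)),([-57,-66,66],(0,255,0)),([-10,-115,94],(255,0,255)),([-10,-17,94],(255,0,255))):
    u=proj(c,place(t,[q]))[0];print(q,u.round(1));cv2.circle(im,tuple(int(v) for v in u.round()),2,col,-1)
cv2.imwrite("pics/w5.png",im)
```

```text
rel 16.7 [454.1 369.7 193.9] [0.9  0.35 0.38] 39.9 0.0
hover 19.4 [470.8 239.  269.9] [-0.47 -0.56 -0.23] 24.2 0.0
[-44, -66, 66] [261.3 171. ]
[-57, -66, 66] [261.3 185.7]
[-10, -115, 94] [326.2 133.6]
[-10, -17, 94] [196.2 133.5]
```

View pics/w5.png

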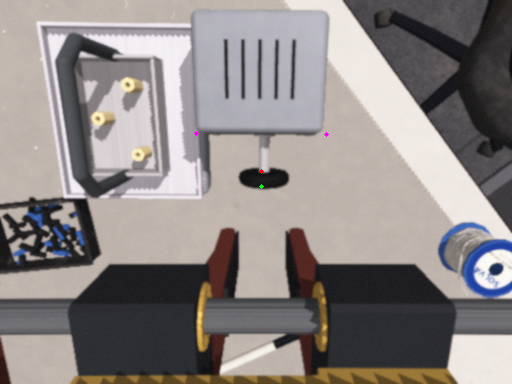

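The pan is flat on the deck with three standoffs at (131,85), (102,118) and (141,154). The box edge matches the prediction, and the knob is at column 264, about 2 mm further to -y. I straddle the stem and pull.

Run:
```python
from h import *
t=np.load("poses.npy")[3:]
S=lambda m:(lambda s:print(m,round(s['time_s'],1),place([0,0,0],s['tool_pos'])[0].round(1),s['force'].round(2)))(env.read_state())
g=lambda x,z:np.r_[place(t,[[x,-68,0]])[0][:2],z]
env.move_l(g(-27,270),rate=80);env.move_l(g(-27,180),rate=100)
hit=env.move_l(g(-27,138),rate=40,f_stop=5);S(f"in {hit}")
if not hit:
    for x in (-34,-38,-42,-45,-47):
        h=env.move_l(g(x,138),rate=12,f_stop=25);S(f"x{x} {h}")
        if h: break
    env.hold(.3);S("end")
    env.move_l(g(-38,138),rate=15);S("back")
    st=env.read_state();im=viewer.camera("wrist");s=viewer.camera("scene")
    cv2.imwrite("pics/w6.png",np.hstack([im[:,100:500],cv2.resize(s[240:384,190:340],(400,384))]))
```

```text
in False 22.3 [499.5 255.7 138.3] [ 0.19 -0.02 -0.4 ]
x-34 False 23.1 [495.2 252.8 138.4] [ 5.69  4.79 -6.23]
x-38 False 23.5 [490.  249.3 138.1] [ 0.59  0.93 -0.21]
x-42 False 24.0 [486.7 247.1 137.9] [-0.26  0.01 -0.58]
x-45 False 24.4 [484.3 245.5 138. ] [-1.12  0.44 -0.19]
x-47 False 24.7 [482.7 244.4 138. ] [ 0.4  -0.48  0.65]
end 25.0 [482.7 244.4 138. ] [-0.18 -0.74  0.17]
back 25.8 [490.1 249.4 137.9] [-0.46 -0.21 -0.16]
```

View pics/w6.png

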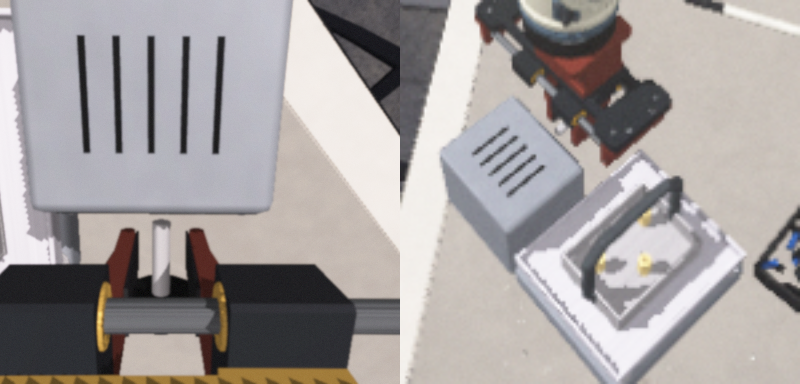

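The pull force peaked near 7.5 N and then vanished, so the knob snapped over. The stem is centred between the fingers. I lift out, back off and verify.

Run:
```python
from h import *
t=np.load("poses.npy")[3:]
g=lambda x,z:np.r_[place(t,[[x,-68,0]])[0][:2],z]
print(env.move_l(g(-38,270),rate=60,f_stop=6)); env.move_l(g(-60,270),rate=80);env.hold(.3)
st=env.read_state();print(st['time_s'],st['force'].round(2))
im=viewer.camera("wrist");c=cam("wrist",st)
for x,col in ((-51,(0,0,255)),(-66.5,(0,255,0))):
    u=proj(c,place(t,[[x,-68,66]]))[0];print(x,u.round(1));cv2.circle(im,(int(u[0])+35,int(u[1])),2,col,-1)
cv2.imwrite("pics/w7.png",im)
```

```text
False
28.9583 [-0.67 -0.53 -0.58]
-51 [261.  179.3]
-66.5 [261.  196.6]
```

View pics/w7.png

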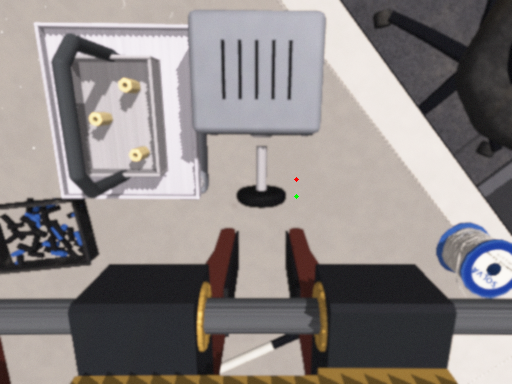

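The knob head has moved from row 178 to row 196, so it stands fully out. The pan is flat with three standoffs in it, and the robot is clear.

```bash
python3 -c "
from station import workorder
print(workorder.sign_off())"
```

```text
the job is handed in; nothing more can be done
None
```

The pan is flat on the deck with its three standoffs in it, the knob is out, the robot is clear of everything, and I handed the job in at about 29 s; the hand-in call returned no verdict.

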